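Clear the stray parts off a free-turning feed table and lock it

TASK

Stray standoffs and locating pins have been fed onto the free-turning turntable: lift every one of them off and lay them in the grey tray, leaving the flanged bush standing on the table. Once the table is clear of strays, screw the knurled knob at its centre down clockwise until it stops tight. Leave the other things on the bench where they are.

Things in the scene. Friction and masses are not known exactly. Their poses are not given: they have to be found in the camera images.
- tray: open grey tray on a fixed black plinth, 226 x 121 mm outside (long side along its x), rim 43 mm above the bench, inner floor 17 mm above the bench, walls 3 mm thick, so its inside is 220 x 115 mm; origin on the bench under its centre, z up
- table_top (a point): centre of the upper face of the turntable's plain dark steel disc, 40 mm above the bench. The disc is 304 mm across on a fixed foot 290 mm across; it has no detent, motor or brake and turns at a light touch, and the things standing on it turn with it. A steel collar 44 mm across rises 11 mm from the disc at its centre, under the knob; apart from this the disc is flat
- knob_grip (a point): centre (half-way up) of the knurled lock knob over the turntable's centre: an upright round steel knob 36 mm across and 26 mm high, its middle about 72 mm above the bench while loose; it sinks 1 mm for each radian it is screwed in and does not turn with the disc
- lock_knob (a joint): turn of the lock knob in rad: grows as it is turned clockwise seen from above, from 0 (loose) to its stop at 7.0 (tight); it starts between 0 and 1.2, stays where it is left and takes about 0.1 N m to turn
- standoff_a_c (a point): a stray hexagonal steel standoff 93 mm long, 16 mm across the flats (16 mm high, 18 mm wide), 100 to 200 g; lying flat when at rest (z up); origin at its centre; y runs along its length, x and z across. May be absent
- standoff_b_c (a point): another such standoff. May be absent
- pin_a_c (a point): a stray hexagonal steel locating pin 40 mm long, 12 mm across the flats (12 mm high, 14 mm wide), 25 g; lying flat when at rest (z up); origin at its centre; y runs along its length, x and z across. May be absent
- pin_b_c (a point): another such pin. May be absent
- pin_c_c (a point): another such pin. May be absent
- bush_c (a point): the good part: a turned flanged bush standing upright on the disc, 54 mm high, 52 mm across its flange, collar above the flange 32 mm across; origin at its centre half-way up, z up its axis
- hex_key_c (a point): bystander: an L-shaped black hex key lying on the bench, 27 x 78 x 7 mm; origin at its centre
- estop_c (a point): bystander: an emergency stop box with a red mushroom, 70 x 90 x 84 mm, on the bench behind the turntable; origin at the centre of the box
- plug_c (a point): bystander: a loose circular connector lying on the bench, 25 x 58 x 25 mm; origin at its centre

How it is judged:
By the outcome, as a careful person would: the job done as asked, in the order asked, and still so for the second after the job is handed in, with the robot touching nothing.
Of standoff_a, standoff_b, pin_a, pin_b, pin_c only 3 to 5 are there at a start; the rules pass over those that are not, and their reading is None.
At some moment in a run one of pin_a, pin_b, pin_c may be knocked a few centimetres aside while the robot is not near it.
Once in a run the grip may slacken for a moment while it holds something.
It also fails if it takes over 210 s, if anything falls off the work surface, if the arm or the gripper's body presses on something with over 40 N, if the wrist force passes 120 N, or if a joint passes its speed limit or range.

ROBOT

A 6-joint arm with a two-finger parallel gripper is mounted at the origin on a cart in front of the work surface, level with it; the furniture and walls round the work are solid. World frame = base frame: x ahead of the robot, y to its left, z up, the work surface at z = 0. Lengths are in mm, angles in rad, forces in N, time in s.
With the tool pointing down it reaches from about 300 to 775 mm from the base axis. Payload 14.6 kg.
Tool frame: the origin (TCP) lies at the very end of the fingers, on their centre line; the grasp point (between the pads) lies 19 mm behind it; z points along the fingers, y is the line along which they close (so a half turn about z gives the same grasp; the last joint's range is limited). The gripper opens to 94 mm and grips with 3 to 60 N. Pads are 16 mm wide; open, the fingers measure 119 mm over their backs; the gripper's body (75 mm by 177 mm) begins 78 mm behind the grasp point.
Start: joints at [1.253, 0.3, 1.521, -0, 1.321, -0.067], TCP at [136.496, 532.783, 205.446] pointing down, gripper open.
Joint ranges: [-3.03, 3.03], [-0.79, 2.21], [0.23, 2.52], [-1.04, 4.18], [0, 3.07], [-2.55, 2.55]. Speed limits (rad/s): [2.22, 2.22, 2.57, 3.14, 3.14, 3.14].

INTERFACE

Orientations are given as [roll, pitch, yaw] about the fixed x, y, z axes, in that order (R = Rz(yaw) Ry(pitch) Rx(roll)).
In Python, from cell import manip, camera, get_calibration gives the robot as it stands. The module is installed in compiled form; this text tells all that it offers.
- The arm moves only by the tool jog_arm, never from a script. Its argument "plan" is one flat list of numbers, 6 for each row, row after row: the shift along the world's x, y, z in m, then the turn, a rotation vector about the world's x, y, z in degrees. A call has 1 to 20 rows; each row is the pose to reach, as a shift and turn from the pose commanded when the call began; what a row does not reach only later rows make up. A row lasts 1/10 s, in which the tool goes at most 50 mm and 8.59 degrees, less where a joint would pass 70% of its speed; a pose out of reach is approached as far as the arm can. A call with a gripper value outside its range is refused whole. "claw" is the finger opening in m, from 0 to 0.094, set as the call begins (left out, the last holds). The fingers move at their own pace and stop on an object; "force" is the grip in N (left out, the last holds). Time passes only in rows, so rows that repeat a pose let the fingers close. It gives the time, the measured TCP pose, the force, the opening and the grip force at its end, in the units of the state.
- manip.read_state(): the state, without advancing time (a new reading comes with each control period).
- camera(name): name is "scene" or "top" or "wrist"; returns (picture, depth): 420x560x3 uint8, red, green, blue; 420x560 float32, mm along the optical axis (not along the pixel's ray), 0 where there is no reading.
- get_calibration(name): a dict with "fx", "fy", "cx", "cy" (pixels), "origin" and "attitude" of the camera in the world. Camera axes: x right, y down, z forward; pixel columns grow to the right and rows downward; lengths in mm; the calibration is good to about 2 mm. A picture is of the moment at which its call begins: read the wrist's pose just before it. get_calibration takes no time and is no camera call; for the wrist camera it gives the pose at the moment of the call.
- manip.sign_off(): hands the job in; it is judged then, once.
The state is a dict: "clock": time; "joints": joint angles; "qd": joint speeds; "effort": joint torques, N m; "eef_pos": TCP position; "eef_rot": TCP orientation; "wrist_force": force on the tool from outside, world axes, zero at the start; "moment": the same for the moment, N m; "finger_gap": finger opening in mm; "finger_force": force on a finger pad.
Only numpy, scipy, OpenCV 4.12 (cv2) and the standard library are available. Lean on these libraries where they do the work, as an engineer would, in place of code of your own. Each camera call takes 0.05 s, during which the arm holds its last target. There are 200 camera calls.

## Working session

There is one attempt and no reset: what is moved stays moved. The work goes in short steps, Python scripts to look and compute and a tool call to move; the robot and the scene stay as the last step left them, time stands still between calls to the robot, and variables do not carry over. Pictures are saved under pics/ and viewed, at most 14 in all, crops included, and the job is handed in when it is done.

Besides the shell and the picture viewer there is one more tool, called after ">>>" as a command line: name --argument value ..., lists and objects as JSON in quotes. jog_arm: Moves the arm, as the interface text tells. Its arguments: {"type":"object","properties":{"plan":{"type":"array"},"claw":{"type":"number"},"force":{"type":"number"}},"required":["plan"]}

```bash
mkdir -p pics
cat > h.py <<'E'
import numpy as np, cv2
from cell import manip, camera, get_calibration
def snap(n,f=None):
    c=get_calibration(n); p,d=camera(n)
    if f: cv2.imwrite('pics/'+f,cv2.cvtColor(p,cv2.COLOR_RGB2BGR))
    return c,p,d
def Rm(c):
    a=np.array(c['attitude'],float)
    if a.shape==(3,3): return a
    from scipy.spatial.transform import Rotation as R
    return R.from_euler('xyz',a).as_matrix()
def world(c,d):
    v,u=np.mgrid[:d.shape[0],:d.shape[1]]
    r=np.stack([(u-c['cx'])/c['fx'],(v-c['cy'])/c['fy'],np.ones(d.shape)],-1)*d[...,None]
    return r@Rm(c).T+np.array(c['origin'])
def ray(c,u,v,z):
    r=Rm(c)@np.array([(u-c['cx'])/c['fx'],(v-c['cy'])/c['fy'],1.]);o=np.array(c['origin'])
    return o+r*(z-o[2])/r[2]
E
python3 - <<'E'
from h import *
for n in ['top','scene','wrist']:
    c,p,d=snap(n,n+'0.png'); print(n,c)
    np.savez('pics/'+n+'0.npz',p=p,d=d)
print(manip.read_state())
E
```

```text
top {'fx': 512.6368190388267, 'fy': 512.6368190388267, 'cx': 276.96933025305674, 'cy': 215.64336997900335, 'origin': array([ 469.2486579 ,  -79.68849237, 1189.13206417]), 'attitude': array([-3.02988976e+00,  2.82782873e-03, -1.59129193e+00])}
scene {'fx': 459.2620205969621, 'fy': 459.2620205969621, 'cx': 284.854441541326, 'cy': 209.3536733881901, 'origin': array([ -69.37125262, -466.85440397,  629.16978538]), 'attitude': array([-2.193614  , -0.00971355, -1.04923759])}
wrist {'fx': 314.0267558424378, 'fy': 314.0267558424378, 'cx': 277.47362190746435, 'cy': 208.97025454623923, 'origin': array([ 59.13278493, 552.61521716, 382.71359834]), 'attitude': array([ 2.86548934e+00, -3.81453339e-04,  1.32025054e+00])}
{'clock': 0.15, 'joints': array([ 1.25341322e+00,  3.00390212e-01,  1.52138301e+00, -3.27662965e-05,
        1.32070492e+00, -6.65793561e-02]), 'qd': array([-0.00015525, -0.00072209, -0.00291887, -0.00077793,  0.00140811,
       -0.00099679]), 'effort': array([ 1.43192898e-03, -5.31957936e+01, -3.52821887e+01,  7.09058717e-02,
        2.35482148e-02, -8.21398271e-05]), 'eef_pos': array([136.44418962, 532.62040863, 205.01449408]), 'eef_rot': array([-3.14070702e+00, -2.72421582e-05,  2.89079702e+00]), 'wrist_force': array([-0.87399423,  0.70526317, -0.32015354]), 'moment': array([ 0.0436217 , -0.05575034,  0.01059019]), 'finger_force': 0.0, 'finger_gap': 94.41788812631611}
```

View pics/top0.png

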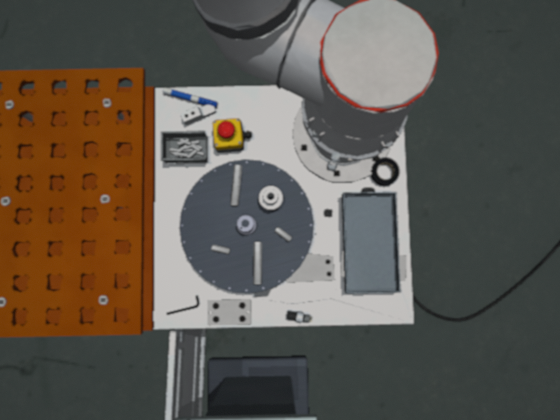

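View pics/scene0.png

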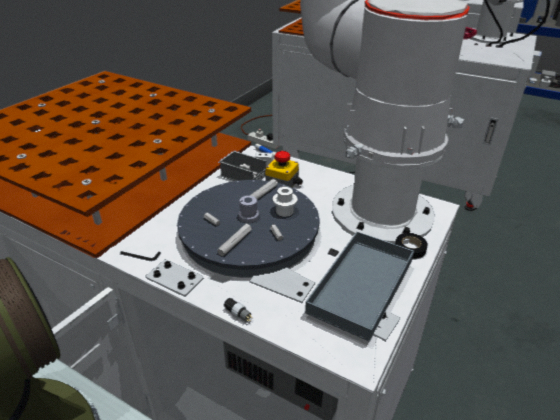

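Run:
```python
from h import *
for n,pts in {'top':[(246,225),(236,185),(257,263),(220,249),(283,234),(270,197),(370,243),(370,200),(228,130),(185,308),(298,316),(330,300),(378,55),(345,185),(205,145)],'scene':[(248,205),(285,200),(360,285),(240,305),(390,190),(140,255)]}.items():
    d=np.load(f'pics/{n}0.npz')['d'];c=get_calibration(n);w=world(c,d)
    for u,v in pts: print(n,u,v,d[v,u],w[v,u].round())
```

```text
top 246 225 1105.473 [574. -12.  88.]
top 236 185 1144.7871 [667.  11.  59.]
top 257 263 1128.2057 [492. -33.  56.]
top 220 249 1131.1744 [525.  48.  57.]
top 283 234 1140.2362 [556. -92.  51.]
top 270 197 1160.4202 [641. -64.  41.]
top 370 243 1172.6611 [ 533. -291.   16.]
top 370 200 1185.1598 [ 633. -295.   15.]
top 228 130 1133.871 [786.  25.  84.]
top 185 308 1167.2222 [395. 135.   6.]
top 298 316 1148.5946 [ 373. -122.   23.]
top 330 300 1172.9623 [ 406. -196.    2.]
top 378 55 757.46844 [ 786. -233.  462.]
top 345 185 1206.254 [ 672. -241.   -2.]
top 205 145 1191.7078 [769.  85.  24.]
scene 248 205 946.733 [567. -20.  83.]
scene 285 200 965.8095 [624. -75.  82.]
scene 360 285 855.42004 [ 534. -288.   17.]
scene 240 305 803.3209 [ 376. -127.   24.]
scene 390 190 947.82404 [ 729. -264.  111.]
scene 140 255 941.16266 [401. 139.   1.]
```

View pics/wrist0.png

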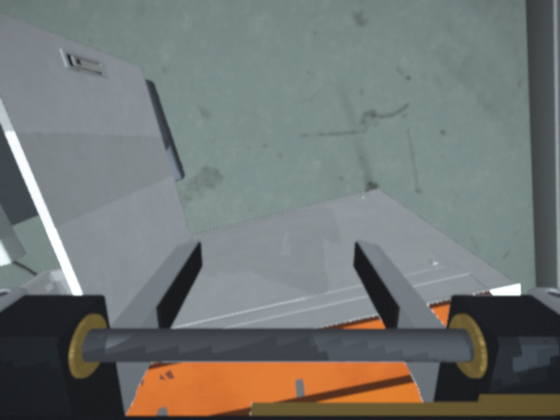

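```bash
cat >> h.py <<'E'
def strays(c,p,d,cen,zt=40,rmax=150,thr=110,minA=40):
    """bright blobs on disc -> (top-face centre, length, width, heading deg)"""
    v,u=np.mgrid[:p.shape[0],:p.shape[1]]
    R=Rm(c);r=np.stack([(u-c['cx'])/c['fx'],(v-c['cy'])/c['fy'],np.ones(u.shape)],-1)@R.T
    o=np.array(c['origin']); W=o+r*((zt+13-o[2])/r[...,2:])
    rad=np.hypot(W[...,0]-cen[0],W[...,1]-cen[1])
    g=cv2.cvtColor(p,cv2.COLOR_RGB2GRAY)
    m=((g>thr)&(rad<rmax)).astype(np.uint8)
    n,l,s,ce=cv2.connectedComponentsWithStats(m)
    out=[]
    for i in range(1,n):
        if s[i,4]<minA: continue
        P=W[l==i][:,:2].astype(np.float32)
        (x,y),(a,b),_=cv2.minAreaRect(P); box=cv2.boxPoints(((x,y),(a,b),_))
        e=max([box[1]-box[0],box[2]-box[1]],key=np.linalg.norm)
        out.append((round(x,1),round(y,1),round(max(a,b)),round(min(a,b)),round(float(np.degrees(np.arctan2(e[1],e[0])))%180,1),[round(t) for t in ce[i]],int(s[i,4])))
    return out,m
E
python3 - <<'E'
from h import *
for n in ['top','scene']:
    z=np.load(f'pics/{n}0.npz');c=get_calibration(n);p,d=z['p'],z['d']
    g=cv2.cvtColor(p,cv2.COLOR_RGB2GRAY);print(n,[int(g[v,u]) for u,v in ([(236,185),(257,263),(220,249),(210,210),(230,270)] if n=='top' else [(237,240),(210,218),(230,260)])])
    w=world(c,d)
    # disc: dark px at z 30..48
    m=((abs(w[...,2]-40)<7)&(g<95)&(np.hypot(w[...,0]-572,w[...,1]+12)<190)).astype(np.uint8)
    k=max(cv2.findContours(m,0,1)[0],key=cv2.contourArea)
    h=cv2.convexHull(k)[:,0]
    P=np.array([ray(c,*q,40)[:2] for q in h],np.float32)
    print(cv2.fitEllipse(P),cv2.minEnclosingCircle(P))
    for s in strays(c,p,d,(572,-12))[0]: print(s)
    # tray floor
    m=(abs(w[...,2]-17)<5)&(abs(w[...,0]-530)<120)&(abs(w[...,1]+290)<75)
    print(cv2.minAreaRect(w[m][:,:2].astype(np.float32)))
    m=(abs(w[...,2]-43)<5)&(abs(w[...,0]-530)<150)&(abs(w[...,1]+290)<85)
    print(cv2.minAreaRect(w[m][:,:2].astype(np.float32)))
E
```

```text
top [164, 163, 162, 77, 76]
((577.3951416015625, -9.100861549377441), (296.7366638183594, 299.53961181640625), 69.2297592163086) ((577.7937622070312, -8.115890502929688), 150.2432861328125)
(670.2, 11.7, 92, 14, 174.4, [236, 184], 252)
(639.1, -64.3, 54, 54, 178.8, [270, 197], 446)
(520.5, -126.0, 220, 49, 155.5, [299, 258], 257)
(581.7, -9.8, 40, 36, 89.1, [246, 223], 208)
(556.5, -91.4, 40, 11, 50.0, [283, 233], 84)
(494.9, -32.9, 92, 13, 179.0, [257, 262], 262)
(525.9, 48.6, 40, 11, 74.8, [220, 249], 89)
(443.2, 44.0, 143, 19, 67.0, [228, 290], 104)
((534.6653442382812, -285.884765625), (121.08065032958984, 222.51004028320312), 89.62659454345703)
((535.4834594726562, -287.6052551269531), (122.04884338378906, 226.36448669433594), 89.8437728881836)
scene [137, 132, 77]
((576.4732055664062, -12.830702781677246), (299.13751220703125, 313.1123046875), 118.40633392333984) ((577.054443359375, -12.730405807495117), 156.52137756347656)
(554.0, 110.9, 218, 51, 6.6, [195, 199], 286)
(660.0, 16.6, 120, 38, 179.6, [258, 192], 290)
(675.3, -48.2, 80, 57, 10.6, [285, 196], 297)
(691.7, -91.0, 93, 12, 59.6, [305, 196], 53)
(525.5, 47.4, 41, 13, 75.7, [211, 217], 68)
(498.6, -35.0, 95, 20, 178.9, [235, 237], 296)
(557.9, -91.8, 41, 11, 52.2, [276, 230], 68)
((535.6058349609375, -291.57855224609375), (122.1989517211914, 228.37533569335938), 89.39750671386719)
((535.9656982421875, -289.5200500488281), (121.59220886230469, 229.20748901367188), 89.89793395996094)
```

>>> jog_arm --plan '[0.358, -0.566, -0.055, 0, 0, 13.4, 0.358, -0.566, -0.055, 0, 0, 13.4, 0.358, -0.566, -0.055, 0, 0, 13.4, 0.358, -0.566, -0.055, 0, 0, 13.4, 0.358, -0.566, -0.055, 0, 0, 13.4, 0.358, -0.566, -0.055, 0, 0, 13.4, 0.358, -0.566, -0.055, 0, 0, 13.4, 0.358, -0.566, -0.055, 0, 0, 13.4, 0.358, -0.566, -0.055, 0, 0, 13.4, 0.358, -0.566, -0.055, 0, 0, 13.4, 0.358, -0.566, -0.055, 0, 0, 13.4, 0.358, -0.566, -0.055, 0, 0, 13.4, 0.358, -0.566, -0.055, 0, 0, 13.4, 0.358, -0.566, -0.055, 0, 0, 13.4, 0.358, -0.566, -0.055, 0, 0, 13.4, 0.358, -0.566, -0.055, 0, 0, 13.4, 0.358, -0.566, -0.055, 0, 0, 13.4, 0.358, -0.566, -0.055, 0, 0, 13.4]' --claw 0.05 --force 40

```text
clock: 1.95
eef_pos: [494.3, -32.3, 150.7]
eef_rot: [-3.142, 0.0, 3.126]
wrist_force: [-0.3, 0.5, -0.8]
finger_gap: 50.1
finger_force: 0.0
```

Run:
```python
from h import *
z=np.load('pics/top0.npz');w=world(get_calibration('top'),z['d'])
for a,b in [(60,150),(150,300),(300,700)]:
    m=(w[...,2]>a)&(w[...,2]<b)&(w[...,1]<-150)&(w[...,1]>-420)&(w[...,0]<900)
    P=w[m]; print(a,b,m.sum(),P.min(0).round() if len(P) else '',P.max(0).round() if len(P) else '')
c,p,d=snap('wrist','w1.png')
```

```text
60 150 5 [ 730. -199.   61.] [ 742. -183.   65.]
150 300 2116 [ 667. -358.  178.] [ 802. -150.  300.]
300 700 13544 [ 702. -324.  300.] [ 899. -150.  467.]
```

View pics/w1.png

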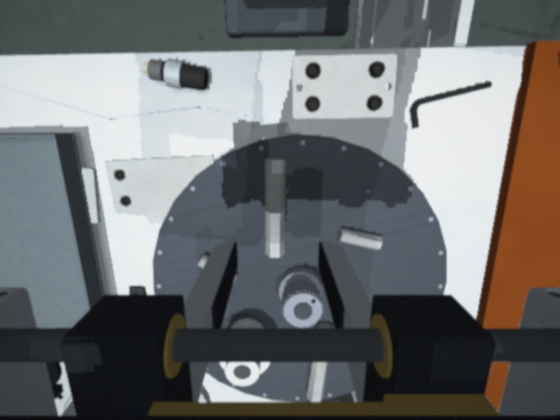

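>>> jog_arm --plan '[0.001, -0.001, -0.05, 0, 0, 0, 0.001, -0.001, -0.09, 0, 0, 0, 0.001, -0.001, -0.107, 0, 0, 0, 0.001, -0.001, -0.107, 0, 0, 0, 0.001, -0.001, -0.107, 0, 0, 0]'

```text
clock: 2.5
eef_pos: [495.4, -33.8, 43.5]
eef_rot: [-3.142, -0.0, 3.125]
wrist_force: [-0.8, 0.1, -0.5]
finger_gap: 49.9
finger_force: 0.0
```

>>> jog_arm --plan '[0, 0, 0, 0, 0, 0, 0, 0, 0, 0, 0, 0, 0, 0, 0, 0, 0, 0, 0, 0, 0, 0, 0, 0, 0, 0, 0, 0, 0, 0, 0, 0, 0, 0, 0, 0]' --claw 0.008 --force 40

```text
clock: 3.1
eef_pos: [495.5, -34.3, 43.6]
eef_rot: [-3.142, 0.0, 3.125]
wrist_force: [-1.4, 0.8, 2.7]
finger_gap: 16.3
finger_force: 40.0
```

>>> jog_arm --plan '[0, 0, 0.04, 0, 0, 0, 0, 0, 0.06, 0, 0, 0, -0.005, -0.05, 0.06, 0, 0, 0, -0.01, -0.1, 0.06, 0, 0, 0, -0.015, -0.15, 0.06, 0, 0, 0, -0.015, -0.2, 0.06, 0, 0, 0, -0.015, -0.25, 0.06, 0, 0, 0, -0.015, -0.271, 0.06, 0, 0, 0, -0.015, -0.271, 0.06, 0, 0, 0, -0.015, -0.271, 0.06, 0, 0, 0]'

```text
clock: 4.1
eef_pos: [480.2, -304.9, 103.0]
eef_rot: [3.141, -0.001, 3.124]
wrist_force: [-0.1, -0.5, -1.3]
finger_gap: 16.1
finger_force: 40.0
```

>>> jog_arm --plan '[0, 0, -0.04, 0, 0, 0, 0, 0, -0.07, 0, 0, 0, 0, 0, -0.081, 0, 0, 0, 0, 0, -0.081, 0, 0, 0, 0, 0, -0.081, 0, 0, 0]'

```text
clock: 4.6
eef_pos: [481.1, -304.8, 23.4]
eef_rot: [-3.141, 0.001, 3.126]
wrist_force: [0.5, 0.0, -1.6]
finger_gap: 16.1
finger_force: 40.0
```

Release, then rise.

>>> jog_arm --plan '[0, 0, 0, 0, 0, 0, 0, 0, 0, 0, 0, 0, 0, 0, 0, 0, 0, 0, 0, 0, 0, 0, 0, 0]' --claw 0.032

```text
clock: 5.0
eef_pos: [480.6, -305.3, 22.8]
eef_rot: [-3.141, 0.0, 3.125]
wrist_force: [0.3, 0.2, -0.7]
finger_gap: 32.2
finger_force: 0.0
```

>>> jog_arm --plan '[0, 0, 0.05, 0, 0, 0, 0, 0, 0.1, 0, 0, 0, 0, 0, 0.12, 0, 0, 0, 0, 0, 0.12, 0, 0, 0]'

```text
clock: 5.4
eef_pos: [481.6, -306.0, 146.0]
eef_rot: [-3.138, 0.005, 3.125]
wrist_force: [0.6, 0.5, 0.1]
finger_gap: 32.1
finger_force: 0.0
```

Run:
```python
from h import *
c,p,d=snap('top','t1.png')
for s in strays(c,p,d,(577,-10),rmax=146)[0]: print(s)
c,p,d=snap('scene','s1.png')
for s in strays(c,p,d,(577,-10),rmax=146)[0]: print(s)
```

```text
(670.2, 11.2, 92, 16, 174.5, [236, 184], 274)
(639.1, -65.4, 54, 52, 178.8, [270, 197], 460)
(581.7, -9.8, 40, 36, 89.1, [246, 223], 227)
(556.7, -91.5, 40, 12, 52.7, [283, 233], 95)
(526.4, 48.8, 41, 12, 76.3, [220, 248], 96)
(660.1, 16.2, 123, 42, 178.8, [258, 193], 345)
(574.4, 115.3, 187, 41, 178.1, [202, 194], 240)
(679.0, -53.3, 94, 82, 48.2, [287, 197], 500)
(525.3, 48.3, 45, 17, 75.7, [211, 217], 94)
(556.7, -91.7, 44, 15, 54.4, [276, 230], 91)
```

View pics/s1.png

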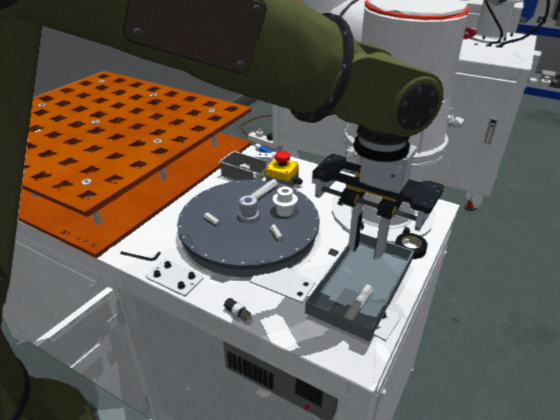

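>>> jog_arm --plan '[0.189, 0.317, 0.004, 0, 0, -4.5, 0.189, 0.317, 0.004, 0, 0, -4.5, 0.189, 0.317, 0.004, 0, 0, -4.5, 0.189, 0.317, 0.004, 0, 0, -4.5, 0.189, 0.317, 0.004, 0, 0, -4.5, 0.189, 0.317, 0.004, 0, 0, -4.5, 0.189, 0.317, 0.004, 0, 0, -4.5, 0.189, 0.317, 0.004, 0, 0, -4.5, 0.189, 0.317, 0.004, 0, 0, -4.5, 0.189, 0.317, 0.004, 0, 0, -4.5, 0.189, 0.317, 0.004, 0, 0, -4.5]' --claw 0.05

```text
clock: 6.6
eef_pos: [668.9, 10.6, 145.6]
eef_rot: [-3.141, -0.001, 3.045]
wrist_force: [-0.6, 0.2, 0.1]
finger_gap: 49.8
finger_force: 0.0
```

>>> jog_arm --plan '[0, 0, -0.05, 0, 0, 0, 0, 0, -0.09, 0, 0, 0, 0, 0, -0.1, 0, 0, 0, 0, 0, -0.106, 0, 0, 0, 0, 0, -0.106, 0, 0, 0]'

```text
clock: 7.1
eef_pos: [670.1, 11.2, 42.0]
eef_rot: [3.142, 0.002, 3.045]
wrist_force: [-0.2, 0.0, 0.2]
finger_gap: 50.1
finger_force: 0.0
```

>>> jog_arm --plan '[0, 0, 0, 0, 0, 0, 0, 0, 0, 0, 0, 0, 0, 0, 0, 0, 0, 0, 0, 0, 0, 0, 0, 0, 0, 0, 0, 0, 0, 0, 0, 0, 0, 0, 0, 0]' --claw 0.008

```text
clock: 7.7
eef_pos: [669.6, 11.8, 40.9]
eef_rot: [-3.142, 0.0, 3.046]
wrist_force: [-1.4, -0.3, 3.5]
finger_gap: 16.5
finger_force: 40.0
```

>>> jog_arm --plan '[0, 0, 0.04, 0, 0, 0, 0, 0, 0.085, 0, 0, 0, -0.085, -0.316, 0.085, 0, 0, 4.5, -0.085, -0.316, 0.085, 0, 0, 4.5, -0.085, -0.316, 0.085, 0, 0, 4.5, -0.085, -0.316, 0.085, 0, 0, 4.5, -0.085, -0.316, 0.085, 0, 0, 4.5, -0.085, -0.316, 0.085, 0, 0, 4.5, -0.085, -0.316, 0.085, 0, 0, 4.5, -0.085, -0.316, 0.085, 0, 0, 4.5, -0.085, -0.316, 0.085, 0, 0, 4.5, -0.085, -0.316, 0.085, 0, 0, 4.5]'

```text
clock: 8.9
eef_pos: [584.9, -303.0, 125.3]
eef_rot: [3.141, -0.0, 3.126]
wrist_force: [0.2, 0.8, -1.4]
finger_gap: 16.2
finger_force: 40.0
```

>>> jog_arm --plan '[0, 0, -0.05, 0, 0, 0, 0, 0, -0.085, 0, 0, 0, 0, 0, -0.1, 0, 0, 0, 0, 0, -0.105, 0, 0, 0, 0, 0, -0.105, 0, 0, 0, 0, 0, -0.105, 0, 0, 0]'

```text
clock: 9.5
eef_pos: [585.5, -304.5, 22.5]
eef_rot: [-3.14, 0.002, 3.125]
wrist_force: [0.1, 0.5, -1.0]
finger_gap: 16.3
finger_force: 40.0
```

>>> jog_arm --plan '[0, 0, 0, 0, 0, 0, 0, 0, 0, 0, 0, 0, 0, 0, 0, 0, 0, 0, 0, 0, 0, 0, 0, 0]' --claw 0.032

```text
clock: 9.9
eef_pos: [584.6, -304.3, 20.8]
eef_rot: [-3.141, 0.0, 3.125]
wrist_force: [0.4, -0.6, -0.3]
finger_gap: 31.9
finger_force: 0.0
```

>>> jog_arm --plan '[0, 0, 0.05, 0, 0, 0, 0, 0, 0.1, 0, 0, 0, 0, 0, 0.13, 0, 0, 0, 0, 0, 0.13, 0, 0, 0]'

```text
clock: 10.3
eef_pos: [586.1, -305.1, 155.9]
eef_rot: [-3.138, 0.007, 3.125]
wrist_force: [0.3, 0.0, 0.0]
finger_gap: 32.0
finger_force: 0.0
```

Run:
```python
from h import *
c,p,d=snap('top','t2.png')
for s in strays(c,p,d,(577,-10),rmax=146)[0]: print(s)
c,p,d=snap('scene','s2.png')
for s in strays(c,p,d,(577,-10),rmax=146)[0]: print(s)
```

```text
(639.1, -64.3, 54, 54, 178.8, [270, 197], 473)
(581.7, -9.8, 40, 36, 88.8, [246, 223], 238)
(558.1, -91.7, 41, 12, 53.8, [283, 233], 100)
(525.6, 48.2, 41, 12, 76.3, [220, 249], 102)
(574.2, 115.8, 187, 40, 178.7, [202, 193], 226)
(676.1, -44.0, 84, 56, 30.7, [285, 196], 397)
(698.7, -81.2, 79, 12, 66.9, [302, 194], 51)
(619.2, 17.5, 40, 38, 61.6, [248, 200], 133)
(524.6, 46.9, 45, 16, 78.9, [211, 218], 90)
(558.0, -92.6, 44, 14, 54.9, [276, 230], 86)
```

>>> jog_arm --plan '[-0.027, 0.212, 0, 0, 0, -125.5, -0.027, 0.212, 0, 0, 0, -125.5, -0.027, 0.212, 0, 0, 0, -125.5, -0.027, 0.212, 0, 0, 0, -125.5, -0.027, 0.212, 0, 0, 0, -125.5, -0.027, 0.212, 0, 0, 0, -125.5, -0.027, 0.212, 0, 0, 0, -125.5, -0.027, 0.212, 0, 0, 0, -125.5, -0.027, 0.212, 0, 0, 0, -125.5, -0.027, 0.212, 0, 0, 0, -125.5, -0.027, 0.212, 0, 0, 0, -125.5, -0.027, 0.212, 0, 0, 0, -125.5, -0.027, 0.212, 0, 0, 0, -125.5, -0.027, 0.212, 0, 0, 0, -125.5, -0.027, 0.212, 0, 0, 0, -125.5, -0.027, 0.212, 0, 0, 0, -125.5, -0.027, 0.212, 0, 0, 0, -125.5, -0.027, 0.212, 0, 0, 0, -125.5]' --claw 0.04

```text
clock: 12.2
eef_pos: [557.3, -92.2, 149.8]
eef_rot: [-3.141, 0.0, 0.937]
wrist_force: [-0.9, 0.1, -1.1]
finger_gap: 40.1
finger_force: 0.0
```

Run:
```python
from h import *
c,p,d=snap('wrist','w2.png')
w=world(c,d);g=cv2.cvtColor(p,cv2.COLOR_RGB2GRAY)
m=((w[...,2]>46)&(w[...,2]<56)&(np.hypot(w[...,0]-557,w[...,1]+92)<60)&(g>100)).astype(np.uint8)
n,l,s,ce=cv2.connectedComponentsWithStats(m)
for i in range(1,n):
    if s[i,4]>60: print(s[i,4],ce[i],cv2.minAreaRect(w[l==i][:,:2].astype(np.float32)))
print(manip.read_state()['eef_pos'])
```

```text
224 [279.99553571 202.        ] ((562.4142456054688, -88.83744812011719), (28.437328338623047, 8.231552124023438), 53.60934829711914)
[557.3526541  -92.20717116 150.03387313]
```

View pics/w2.png

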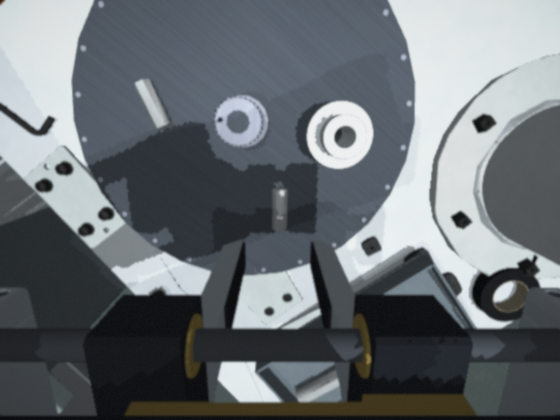

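>>> jog_arm --plan '[0.001, 0, -0.05, 0, 0, 0, 0.001, 0, -0.09, 0, 0, 0, 0.001, 0, -0.1, 0, 0, 0, 0.001, 0, -0.108, 0, 0, 0, 0.001, 0, -0.108, 0, 0, 0, 0.001, 0, -0.108, 0, 0, 0]'

```text
clock: 12.85
eef_pos: [559.4, -92.4, 44.2]
eef_rot: [3.139, -0.001, 0.935]
wrist_force: [1.1, 0.6, 0.5]
finger_gap: 40.3
finger_force: 0.0
```

>>> jog_arm --plan '[0, 0, 0, 0, 0, 0, 0, 0, 0, 0, 0, 0, 0, 0, 0, 0, 0, 0, 0, 0, 0, 0, 0, 0, 0, 0, 0, 0, 0, 0, 0, 0, 0, 0, 0, 0]' --claw 0.005 --force 30

```text
clock: 13.45
eef_pos: [558.7, -92.3, 42.7]
eef_rot: [3.141, -0.0, 0.934]
wrist_force: [-1.1, 0.0, 4.0]
finger_gap: 12.1
finger_force: 30.0
```

>>> jog_arm --plan '[0, 0, 0.04, 0, 0, 0, 0, 0, 0.06, 0, 0, 0, -0.028, -0.166, 0.06, 0, 0, 0, -0.028, -0.166, 0.06, 0, 0, 0, -0.028, -0.166, 0.06, 0, 0, 0, -0.028, -0.166, 0.06, 0, 0, 0, -0.028, -0.166, 0.06, 0, 0, 0, -0.028, -0.166, 0.06, 0, 0, 0, -0.028, -0.166, 0.06, 0, 0, 0]'

```text
clock: 14.35
eef_pos: [530.8, -256.7, 102.3]
eef_rot: [-3.141, -0.0, 0.936]
wrist_force: [-0.0, -0.4, 0.9]
finger_gap: 11.9
finger_force: 30.0
```

>>> jog_arm --plan '[0, 0, -0.04, 0, 0, 0, 0, 0, -0.07, 0, 0, 0, 0, 0, -0.082, 0, 0, 0, 0, 0, -0.082, 0, 0, 0, 0, 0, -0.082, 0, 0, 0]'

```text
clock: 14.85
eef_pos: [531.1, -257.7, 21.1]
eef_rot: [3.141, -0.0, 0.935]
wrist_force: [0.5, -0.6, 0.2]
finger_gap: 12.0
finger_force: 30.0
```

>>> jog_arm --plan '[0, 0, 0, 0, 0, 0, 0, 0, 0, 0, 0, 0, 0, 0, 0, 0, 0, 0, 0, 0, 0, 0, 0, 0]' --claw 0.024

```text
clock: 15.25
eef_pos: [530.6, -258.3, 20.7]
eef_rot: [3.141, -0.0, 0.934]
wrist_force: [-0.3, 0.5, 0.0]
finger_gap: 23.7
finger_force: 0.0
```

>>> jog_arm --plan '[0, 0, 0.05, 0, 0, 0, 0, 0, 0.1, 0, 0, 0, 0, 0, 0.13, 0, 0, 0, 0, 0, 0.13, 0, 0, 0]'

```text
clock: 15.65
eef_pos: [532.1, -259.1, 155.4]
eef_rot: [3.134, -0.001, 0.934]
wrist_force: [-0.5, -0.6, -0.4]
finger_gap: 24.0
finger_force: 0.0
```

Run:
```python
from h import *
for n in ['top','scene']:
    c,p,d=snap(n,n+'3.png')
    for s in strays(c,p,d,(577,-10),rmax=146)[0]: print(s)
```

```text
(639.1, -64.3, 54, 54, 178.8, [270, 197], 469)
(581.7, -9.8, 40, 36, 89.1, [246, 223], 232)
(525.7, 48.2, 41, 12, 76.8, [220, 249], 100)
(574.4, 115.3, 187, 41, 178.1, [202, 193], 230)
(683.8, -54.2, 87, 86, 129.2, [287, 196], 453)
(619.4, 17.4, 40, 38, 63.1, [248, 200], 130)
(523.9, 47.1, 45, 17, 74.5, [211, 217], 90)
```

View pics/scene3.png

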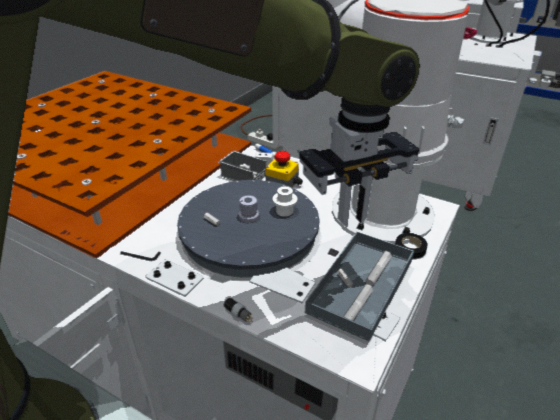

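>>> jog_arm --plan '[-0.005, 0.306, 0, 0, 0, 22.5, -0.005, 0.306, 0, 0, 0, 22.5, -0.005, 0.306, 0, 0, 0, 22.5, -0.005, 0.306, 0, 0, 0, 22.5, -0.005, 0.306, 0, 0, 0, 22.5, -0.005, 0.306, 0, 0, 0, 22.5, -0.005, 0.306, 0, 0, 0, 22.5, -0.005, 0.306, 0, 0, 0, 22.5, -0.005, 0.306, 0, 0, 0, 22.5, -0.005, 0.306, 0, 0, 0, 22.5]' --claw 0.04

```text
clock: 16.75
eef_pos: [525.5, 46.4, 150.0]
eef_rot: [-3.141, 0.0, 1.325]
wrist_force: [-0.4, -0.4, 0.3]
finger_gap: 39.6
finger_force: 0.0
```

Run:
```python
from h import *
c,p,d=snap('wrist','w3.png')
w=world(c,d);g=cv2.cvtColor(p,cv2.COLOR_RGB2GRAY)
m=((w[...,2]>46)&(w[...,2]<56)&(np.hypot(w[...,0]-525,w[...,1]-48)<70)&(g>100)).astype(np.uint8)
n,l,s,ce=cv2.connectedComponentsWithStats(m)
for i in range(1,n):
    if s[i,4]>60: print(s[i,4],ce[i],cv2.minAreaRect(w[l==i][:,:2].astype(np.float32)))
```

```text
343 [278.67346939 209.90087464] ((525.9785766601562, 46.550819396972656), (38.04229736328125, 10.383174896240234), 76.20700073242188)
```

>>> jog_arm --plan '[0, 0, -0.05, 0, 0, 0, 0, 0, -0.09, 0, 0, 0, 0, 0, -0.1, 0, 0, 0, 0, 0, -0.108, 0, 0, 0, 0, 0, -0.108, 0, 0, 0, 0, 0, -0.108, 0, 0, 0]'

```text
clock: 17.4
eef_pos: [526.5, 47.7, 44.0]
eef_rot: [3.139, -0.001, 1.327]
wrist_force: [-0.3, -0.6, 0.0]
finger_gap: 40.2
finger_force: 0.0
```

>>> jog_arm --plan '[0, 0, 0, 0, 0, 0, 0, 0, 0, 0, 0, 0, 0, 0, 0, 0, 0, 0, 0, 0, 0, 0, 0, 0, 0, 0, 0, 0, 0, 0, 0, 0, 0, 0, 0, 0]' --claw 0.005 --force 30

```text
clock: 18.0
eef_pos: [525.7, 47.8, 42.8]
eef_rot: [3.141, -0.0, 1.327]
wrist_force: [0.5, -0.2, 4.2]
finger_gap: 12.2
finger_force: 30.0
```

>>> jog_arm --plan '[0, 0, 0.04, 0, 0, 0, 0, 0, 0.06, 0, 0, 0, -0.056, -0.306, 0.06, 0, 0, 0, -0.056, -0.306, 0.06, 0, 0, 0, -0.056, -0.306, 0.06, 0, 0, 0, -0.056, -0.306, 0.06, 0, 0, 0, -0.056, -0.306, 0.06, 0, 0, 0, -0.056, -0.306, 0.06, 0, 0, 0, -0.056, -0.306, 0.06, 0, 0, 0, -0.056, -0.306, 0.06, 0, 0, 0, -0.056, -0.306, 0.06, 0, 0, 0, -0.056, -0.306, 0.06, 0, 0, 0]'

```text
clock: 19.2
eef_pos: [469.9, -256.7, 102.4]
eef_rot: [-3.141, -0.0, 1.329]
wrist_force: [0.0, 0.2, -0.4]
finger_gap: 12.0
finger_force: 30.0
```

>>> jog_arm --plan '[0, 0, -0.04, 0, 0, 0, 0, 0, -0.07, 0, 0, 0, 0, 0, -0.082, 0, 0, 0, 0, 0, -0.082, 0, 0, 0, 0, 0, -0.082, 0, 0, 0]'

```text
clock: 19.7
eef_pos: [470.1, -257.8, 21.2]
eef_rot: [3.141, 0.0, 1.328]
wrist_force: [-0.3, 0.7, -0.0]
finger_gap: 11.5
finger_force: 30.0
```

>>> jog_arm --plan '[0, 0, 0, 0, 0, 0, 0, 0, 0, 0, 0, 0, 0, 0, 0, 0, 0, 0, 0, 0, 0, 0, 0, 0]' --claw 0.024

```text
clock: 20.1
eef_pos: [469.6, -258.3, 20.7]
eef_rot: [3.141, 0.0, 1.327]
wrist_force: [-0.6, -0.2, 0.5]
finger_gap: 24.1
finger_force: 0.0
```

>>> jog_arm --plan '[0, 0, 0.05, 0, 0, 0, 0, 0, 0.1, 0, 0, 0, 0, 0, 0.15, 0, 0, 0, 0, 0, 0.15, 0, 0, 0]'

```text
clock: 20.5
eef_pos: [471.6, -259.6, 177.3]
eef_rot: [3.131, 0.003, 1.327]
wrist_force: [0.2, 0.0, -0.3]
finger_gap: 23.8
finger_force: 0.0
```

Run:
```python
from h import *
for n in ['top','scene']:
    c,p,d=snap(n,n+'4.png')
    for s in strays(c,p,d,(577,-10),rmax=146,minA=25)[0]: print(s)
    w=world(c,d)
    m=(w[...,2]>80)&(w[...,2]<95)&(np.hypot(w[...,0]-577,w[...,1]+10)<35)
    print(n,'knob',w[m].mean(0).round(1),cv2.minAreaRect(w[m][:,:2].astype(np.float32)))
    if n=='top': print(ray(c,246,225,85),ray(c,246,223.5,85))
i=np.hstack([cv2.resize(cv2.imread('pics/top4.png')[150:310,170:410],(480,320)),cv2.resize(cv2.imread('pics/scene4.png')[180:340,300:420],(240,320))])
cv2.imwrite('pics/m4.png',i)
```

```text
(639.1, -64.3, 54, 54, 178.8, [270, 197], 467)
(581.7, -9.8, 40, 36, 89.1, [246, 223], 228)
top knob [578.8  -8.5  84.7] ((579.0438232421875, -8.534639358520508), (34.979000091552734, 35.05354309082031), 36.062557220458984)
[574.16794261 -11.70629177  85.        ] [577.42739252 -11.75114588  85.        ]
(574.2, 115.8, 187, 40, 178.7, [202, 193], 229)
(671.3, -41.9, 84, 56, 53.2, [284, 197], 375)
(619.3, 17.5, 40, 38, 61.6, [248, 200], 130)
(578.7, -26.3, 35, 12, 175.9, [254, 215], 29)
scene knob [576.2 -12.5  85.1] ((578.0972290039062, -11.039016723632812), (35.18525695800781, 35.582801818847656), 49.737308502197266)
```

View pics/m4.png

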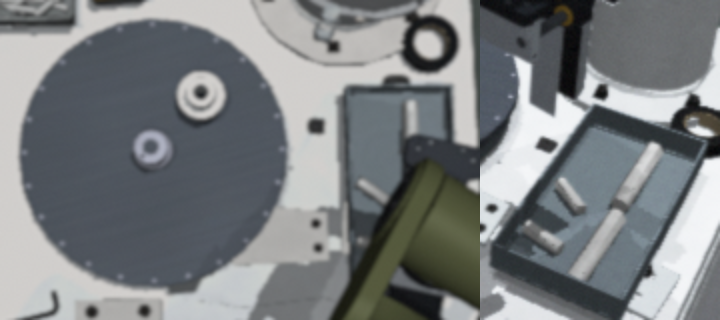

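>>> jog_arm --plan '[0.108, 0.248, 0, 0, 0, 139, 0.108, 0.248, 0, 0, 0, 139, 0.108, 0.248, 0, 0, 0, 139, 0.108, 0.248, 0, 0, 0, 139, 0.108, 0.248, 0, 0, 0, 139, 0.108, 0.248, 0, 0, 0, 139, 0.108, 0.248, 0, 0, 0, 139, 0.108, 0.248, 0, 0, 0, 139, 0.108, 0.248, 0, 0, 0, 139, 0.108, 0.248, 0, 0, 0, 139, 0.108, 0.248, 0, 0, 0, 139, 0.108, 0.248, 0, 0, 0, 139, 0.108, 0.248, 0, 0, 0, 139, 0.108, 0.248, 0, 0, 0, 139, 0.108, 0.248, 0, 0, 0, 139, 0.108, 0.248, 0, 0, 0, 139, 0.108, 0.248, 0, 0, 0, 139, 0.108, 0.248, 0, 0, 0, 139, 0.108, 0.248, 0, 0, 0, 139, 0.108, 0.248, 0, 0, 0, 139]' --claw 0.06

```text
clock: 22.6
eef_pos: [577.4, -10.2, 170.1]
eef_rot: [3.141, -0.0, -2.532]
wrist_force: [-0.2, 0.5, 0.1]
finger_gap: 60.1
finger_force: 0.0
```

Run:
```python
from h import *
c,p,d=snap('wrist','w5.png')
w=world(c,d)
m=(w[...,2]>80)&(w[...,2]<92)&(np.hypot(w[...,0]-577,w[...,1]+10)<25)
print('knob',m.sum(),w[m].mean(0).round(1),cv2.minAreaRect(w[m][:,:2].astype(np.float32)))
s=manip.read_state();print(s['joints'].round(2),s['eef_pos'],s['moment'])
```

```text
knob 1205 [578.2 -11.5  82.7] ((578.486572265625, -11.208414077758789), (35.44641876220703, 34.84138488769531), 4.981888771057129)
[-0.08  0.39  1.48 -0.    1.27 -2.26] [577.45377663 -10.22023665 170.2796378 ] [0.06309993 0.0252456  0.03846851]
```

>>> jog_arm --plan '[0.001, -0.0005, -0.05, 0, 0, 0, 0.001, -0.0005, -0.09, 0, 0, 0, 0.001, -0.0005, -0.1, 0, 0, 0, 0.001, -0.0005, -0.109, 0, 0, 0, 0.001, -0.0005, -0.109, 0, 0, 0, 0.001, -0.0005, -0.109, 0, 0, 0]'

```text
clock: 23.25
eef_pos: [579.4, -10.8, 63.2]
eef_rot: [-3.14, 0.002, -2.53]
wrist_force: [0.9, 0.1, -0.9]
finger_gap: 60.1
finger_force: 0.0
```

>>> jog_arm --plan '[0, 0, 0, 0, 0, 0, 0, 0, 0, 0, 0, 0, 0, 0, 0, 0, 0, 0, 0, 0, 0, 0, 0, 0, 0, 0, 0, 0, 0, 0, 0, 0, 0, 0, 0, 0]' --claw 0.02 --force 30

```text
clock: 23.85
eef_pos: [579.2, -11.4, 62.1]
eef_rot: [-3.14, 0.001, -2.53]
wrist_force: [1.7, -4.3, 1.4]
finger_gap: 35.3
finger_force: 30.0
```

>>> jog_arm --plan '[0, 0, -0.0001, 0, 0, -8, 0, 0, -0.0003, 0, 0, -16, 0, 0, -0.0004, 0, 0, -24, 0, 0, -0.0006, 0, 0, -32, 0, 0, -0.0007, 0, 0, -40, 0, 0, -0.0008, 0, 0, -48, 0, 0, -0.001, 0, 0, -56, 0, 0, -0.0011, 0, 0, -64, 0, 0, -0.0013, 0, 0, -72, 0, 0, -0.0014, 0, 0, -80, 0, 0, -0.0015, 0, 0, -88, 0, 0, -0.0017, 0, 0, -96, 0, 0, -0.0018, 0, 0, -104, 0, 0, -0.002, 0, 0, -112, 0, 0, -0.0021, 0, 0, -120, 0, 0, -0.0022, 0, 0, -125, 0, 0, -0.0022, 0, 0, -125]'

```text
clock: 25.55
eef_pos: [579.6, -10.9, 59.9]
eef_rot: [3.139, 0.0, 1.568]
wrist_force: [5.2, -1.5, -0.3]
finger_gap: 35.3
finger_force: 30.0
```

>>> jog_arm --plan '[0, 0, -0.0001, 0, 0, -8, 0, 0, -0.0003, 0, 0, -16, 0, 0, -0.0004, 0, 0, -24, 0, 0, -0.0006, 0, 0, -32, 0, 0, -0.0007, 0, 0, -40, 0, 0, -0.0008, 0, 0, -48, 0, 0, -0.001, 0, 0, -56, 0, 0, -0.0011, 0, 0, -64, 0, 0, -0.0013, 0, 0, -72, 0, 0, -0.0014, 0, 0, -80, 0, 0, -0.0015, 0, 0, -88, 0, 0, -0.0017, 0, 0, -96, 0, 0, -0.0018, 0, 0, -104, 0, 0, -0.002, 0, 0, -112, 0, 0, -0.0021, 0, 0, -120, 0, 0, -0.0022, 0, 0, -125, 0, 0, -0.0022, 0, 0, -125]'

```text
clock: 27.25
eef_pos: [579.6, -11.4, 57.7]
eef_rot: [-3.141, -0.003, -0.614]
wrist_force: [5.6, -5.0, 0.4]
finger_gap: 35.5
finger_force: 30.0
```

Run:
```python
from h import *
s=manip.read_state()
for k in s: print(k,np.round(s[k],3))
```

```text
clock 27.25
joints [-8.200e-02  5.220e-01  1.576e+00 -1.000e-03  1.040e+00  2.103e+00]
qd [ 0.    -0.001 -0.     0.    -0.    -0.081]
effort [  2.825 -60.043 -27.419   1.022   1.538   1.471]
eef_pos [579.619 -11.437  57.725]
eef_rot [-3.141e+00 -3.000e-03 -6.140e-01]
wrist_force [ 5.646 -5.02   0.402]
moment [-1.01  -0.987 -0.042]
finger_force 29.99
finger_gap 35.547
```

>>> jog_arm --plan '[0, 0, 0, 0, 0, 0, 0, 0, 0, 0, 0, 0, 0, 0, 0, 0, 0, 0, 0, 0, 0, 0, 0, 0, 0.001, -0.0005, 0, 0, 0, 8, 0.001, -0.0005, 0, 0, 0, 125, 0.001, -0.0005, 0, 0, 0, 125, 0.001, -0.0005, 0, 0, 0, 125, 0.001, -0.0005, 0, 0, 0, 125, 0.001, -0.0005, 0, 0, 0, 125, 0.001, -0.0005, 0, 0, 0, 125, 0.001, -0.0005, 0, 0, 0, 125, 0.001, -0.0005, 0, 0, 0, 125, 0.001, -0.0005, 0, 0, 0, 125, 0.001, -0.0005, 0, 0, 0, 125, 0.001, -0.0005, 0, 0, 0, 125, 0.001, -0.0005, 0, 0, 0, 125, 0.001, -0.0005, 0, 0, 0, 125, 0.001, -0.0005, 0, 0, 0, 125, 0.001, -0.0005, 0, 0, 0, 125]' --claw 0.056

```text
clock: 29.25
eef_pos: [579.4, -11.1, 57.0]
eef_rot: [-3.141, -0.0, 1.573]
wrist_force: [0.2, 0.8, 0.3]
finger_gap: 56.0
finger_force: 0.0
```

Run:
```python
from h import *
s=manip.read_state()
for k in ['joints','eef_rot','wrist_force','moment','finger_gap']: print(k,np.round(s[k],3))
c,p,d=snap('top','t6.png')
w=world(c,d)
print(strays(c,p,d,(577,-10),rmax=146)[0])
```

```text
joints [-0.082  0.525  1.574  0.     1.043 -0.085]
eef_rot [-3.141 -0.     1.573]
wrist_force [0.241 0.777 0.311]
moment [-0.038  0.093 -0.042]
finger_gap 55.978
[(643.1, -76.1, 55, 32, 17.2, [275, 196], 234)]
```

>>> jog_arm --plan '[0, 0, 0, 0, 0, 125, 0, 0, 0, 0, 0, 125, 0, 0, 0, 0, 0, 125, 0, 0, 0, 0, 0, 125, 0, 0, 0, 0, 0, 125, 0, 0, 0, 0, 0, 125, 0, 0, 0, 0, 0, 125, 0, 0, 0, 0, 0, 125, 0, 0, 0, 0, 0, 125, 0, 0, 0, 0, 0, 125, 0, 0, 0, 0, 0, 125, 0, 0, 0, 0, 0, 125, 0, 0, 0, 0, 0, 125, 0, 0, 0, 0, 0, 125, 0, 0, 0, 0, 0, 125, 0, 0, 0, 0, 0, 125]'

```text
clock: 30.9
eef_pos: [579.5, -11.2, 57.0]
eef_rot: [3.142, -0.0, -2.532]
wrist_force: [-1.0, 0.3, 0.7]
finger_gap: 55.6
finger_force: 0.0
```

>>> jog_arm --plan '[0, 0, 0, 0, 0, 0, 0, 0, 0, 0, 0, 0, 0, 0, 0, 0, 0, 0, 0, 0, 0, 0, 0, 0, 0, 0, 0, 0, 0, 0]' --claw 0.02 --force 30

```text
clock: 31.4
eef_pos: [579.5, -11.3, 57.1]
eef_rot: [-3.141, 0.0, -2.531]
wrist_force: [-0.1, -0.8, -0.6]
finger_gap: 35.4
finger_force: 30.0
```

>>> jog_arm --plan '[0, 0, -0.0001, 0, 0, -8, 0, 0, -0.0003, 0, 0, -16, 0, 0, -0.0004, 0, 0, -24, 0, 0, -0.0006, 0, 0, -32, 0, 0, -0.0007, 0, 0, -40, 0, 0, -0.0008, 0, 0, -48, 0, 0, -0.001, 0, 0, -56, 0, 0, -0.0011, 0, 0, -64, 0, 0, -0.0011, 0, 0, -64]'

```text
clock: 32.3
eef_pos: [579.5, -11.3, 55.9]
eef_rot: [3.142, 0.0, 2.633]
wrist_force: [0.4, 0.3, -0.4]
finger_gap: 35.3
finger_force: 30.0
```

Run:
```python
from h import *
s=manip.read_state()
for k in ['joints','eef_rot','effort','wrist_force','moment','finger_gap']: print(k,np.round(s[k],3))
```

```text
joints [-0.083  0.526  1.575 -0.     1.041 -1.145]
eef_rot [3.142 0.    2.633]
effort [  0.438 -60.825 -30.158   0.099   0.242   2.62 ]
wrist_force [ 0.447  0.265 -0.396]
moment [-0.069 -0.1   -0.059]
finger_gap 35.34
```

>>> jog_arm --plan '[0, 0, -0.0001, 0, 0, -6, 0, 0, -0.0002, 0, 0, -12, 0, 0, -0.0003, 0, 0, -18, 0, 0, -0.0004, 0, 0, -24, 0, 0, -0.0005, 0, 0, -30, 0, 0, -0.0005, 0, 0, -30]'

```text
clock: 32.9
eef_pos: [579.6, -11.3, 55.5]
eef_rot: [3.142, 0.0, 2.115]
wrist_force: [1.8, -1.5, -0.7]
finger_gap: 35.4
finger_force: 30.0
```

Run:
```python
from h import *
s=manip.read_state()
for k in ['joints','eef_rot','effort','moment','finger_gap']: print(k,np.round(s[k],3))
```

```text
joints [-0.083  0.527  1.575 -0.     1.04  -0.626]
eef_rot [3.142 0.    2.115]
effort [  0.348 -61.037 -30.135   0.251   0.317   2.073]
moment [-0.191 -0.136  0.049]
finger_gap 35.405
```

>>> jog_arm --plan '[0, 0, -0.0001, 0, 0, -6, 0, 0, -0.0002, 0, 0, -12, 0, 0, -0.0003, 0, 0, -18, 0, 0, -0.0004, 0, 0, -24, 0, 0, -0.0005, 0, 0, -30, 0, 0, -0.0005, 0, 0, -30]'

```text
clock: 33.5
eef_pos: [579.6, -11.5, 55.4]
eef_rot: [3.141, 0.001, 1.593]
wrist_force: [-1.6, -3.3, 6.0]
finger_gap: 35.5
finger_force: 30.0
```

Run:
```python
from h import *
s=manip.read_state()
for k in ['joints','eef_rot','effort','moment','finger_gap']: print(k,np.round(s[k],3))
```

```text
joints [-8.300e-02  5.270e-01  1.575e+00 -1.000e-03  1.039e+00 -1.040e-01]
eef_rot [3.141e+00 1.000e-03 1.593e+00]
effort [  1.416 -57.964 -29.354   0.924  -0.432   2.26 ]
moment [-0.66   0.433  0.376]
finger_gap 35.54
```

>>> jog_arm --plan '[0, 0, 0.0002, 0, 0, 0, 0, 0, 0.0002, 0, 0, -4, 0, 0, 0.0002, 0, 0, -8, 0, 0, 0.0002, 0, 0, -12, 0, 0, 0.0002, 0, 0, -12, 0, 0, 0.0002, 0, 0, -12]' --force 40

```text
clock: 34.1
eef_pos: [579.7, -10.9, 55.4]
eef_rot: [3.141, -0.0, 1.386]
wrist_force: [-0.4, 1.2, 5.9]
finger_gap: 35.4
finger_force: 40.0
```

Run:
```python
from h import *
s=manip.read_state()
for k in ['joints','eef_rot','effort','moment','finger_gap','wrist_force']: print(k,np.round(s[k],3))
```

```text
joints [-0.082  0.527  1.575  0.     1.04   0.102]
eef_rot [ 3.141 -0.     1.386]
effort [-1.4750e+00 -5.7932e+01 -2.9069e+01  1.0000e-02 -2.8200e-01  6.9900e-01]
moment [0.231 0.274 0.565]
finger_gap 35.439
wrist_force [-0.355  1.216  5.944]
```

>>> jog_arm --plan '[0, 0, 0, 0, 0, 0, 0, 0, 0, 0, 0, 0, 0, 0, 0, 0, 0, 0, 0, 0, 0, 0, 0, 0]' --claw 0.06

```text
clock: 34.5
eef_pos: [579.4, -11.2, 55.0]
eef_rot: [-3.141, -0.0, 1.38]
wrist_force: [-0.4, 0.6, -0.2]
finger_gap: 59.4
finger_force: 0.0
```

>>> jog_arm --plan '[0, 0, 0.05, 0, 0, 0, 0, 0, 0.1, 0, 0, 0, 0, 0, 0.14, 0, 0, 0, -0.05, 0.05, 0.14, 0, 0, 0, -0.1, 0.1, 0.14, 0, 0, 0, -0.13, 0.18, 0.14, 0, 0, 0, -0.13, 0.23, 0.14, 0, 0, 0, -0.13, 0.23, 0.14, 0, 0, 0, -0.13, 0.23, 0.14, 0, 0, 0, -0.13, 0.23, 0.14, 0, 0, 0]'

```text
clock: 35.5
eef_pos: [448.6, 220.9, 195.1]
eef_rot: [-3.141, -0.0, 1.383]
wrist_force: [-0.1, -0.3, -0.6]
finger_gap: 60.2
finger_force: 0.0
```

Run:
```python
from h import *
for n in ['top','scene']:
    c,p,d=snap(n,n+'7.png'); w=world(c,d)
    print([s for s in strays(c,p,d,(577,-10),rmax=146)[0]])
    m=(w[...,2]>70)&(w[...,2]<95)&(np.hypot(w[...,0]-578,w[...,1]+10)<25)
    print(n,np.median(w[m],0).round(1))
cv2.imwrite('pics/m7.png',np.hstack([cv2.resize(cv2.imread('pics/top7.png')[80:340,150:420],(400,385)),cv2.resize(cv2.imread('pics/scene7.png')[140:340,100:460],(400,385))]))
```

```text
[(639.1, -64.3, 54, 54, 178.8, [270, 197], 457), (581.7, -9.8, 40, 36, 89.1, [246, 223], 248)]
top [578.5  -9.   79.3]
[(577.5, 117.5, 176, 37, 176.4, [202, 192], 198), (675.9, -47.6, 79, 56, 10.6, [285, 196], 302), (700.6, -79.8, 68, 10, 67.7, [302, 193], 41), (610.3, 10.6, 36, 35, 120.7, [248, 202], 125)]
scene [573.6 -14.   79.4]
```

View pics/m7.png

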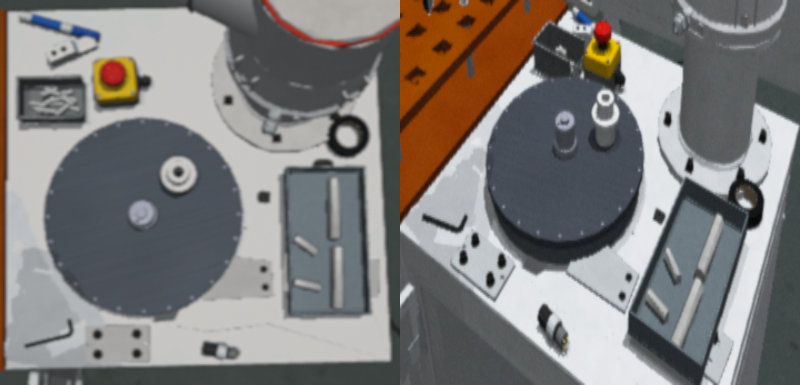

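```bash
python3 -c "
from cell import manip
print(manip.sign_off())"
```

```text
the job is handed in; nothing more can be done
None
```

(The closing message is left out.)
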